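Slide the work holder under the drill and clamp it

TASK

Get the copper disc ready for drilling: push its round wooden holder flat across the board, under the drill head, until it sits fully home against both bars of the V stop. Then turn the clamp clockwise by its red wing knob until its roller bears firmly on the holder, without forcing it, and let go, leaving it clamped there. Do not lift or tip the holder, do not bump the drill, and leave everything else where it stands.

Things in the scene. Friction and masses are not known exactly. Their poses are not given: they have to be found in the camera images.
- board: fixed wooden work board, 330 x 400 x 18 mm, on the bench. Origin: on its underside, below the drill spindle; top 18 mm above it. x axis away from the robot (into the V stop), y left, z up; it reaches from x = -220 to +110 and y = -190 to +210 mm
- drill: small bench drill fixed on the board. Origin: on the board's top, below the bit; axes as the board's. Column 34 mm thick at x -5, y 155 mm. Blue head: block x -65 to 40, y -20 to 195, z 150 to 280 mm, motor to 360 mm; chuck and bit hang at x = y = 0 to z 84 mm. The head overhangs the near edge of the holder's home, so a vertical gripper cannot follow it home; one leaning back 25 to 45 degrees can
- vstop: aluminium V stop fixed on the board, 24 mm high, open towards the robot (its own -x); two bars at 45 degrees to its x axis. Its place on the board differs from job to job by some mm. Origin: on the board's top, where the holder's axis stands when it touches both bars; x axis along the V's middle line
- holder: loose round work holder, wood on a steel base with a copper disc on top, 100 mm across, 28 mm high (brass clips to 31 mm), about 0.4 kg (varies). Too wide to be gripped. Origin: centre of its underside, z up
- clamp: swing clamp right of and before the V stop: steel arm (14 mm wide, 8 to 22 mm above the board) along its own -x, on a vertical pivot, roller at its end, red wing knob on the pivot. Origin: on the pivot, 6 mm above the board. Starts open, arm roughly towards the robot; turns clockwise from above some 1.4 to 2.1 rad until the roller meets the holder; stays where left
- clamp_knob (a point): grip point of the wing knob, on the pivot axis, 50 mm above the board; wing 56 mm long along the clamp's x, 14 mm thick, from 28 to 54 mm above the board. Turning stiffness 0.12 N m; about 1 N m on the knob presses the roller on the holder with some 8 to 15 N, a firm hold; 40 N would damage it
- clamp_roller (a point): centre of the brass roller (14 mm across, 6 to 24 mm above the board) at the end of the clamp's arm, 106 mm from the pivot axis
- jar_red: enamel jar with a white cap and a red label, 38 mm across, 55 mm high, on the board; a bystander
- jar_blue: enamel jar with a white cap and a blue label, 38 mm across, 55 mm high, on the board; a bystander
- screwdriver: screwdriver 140 mm long, lying on the board to the right of the stop; a bystander
- mug: white mug on the bench to the right, 80 mm across, 90 mm high; a bystander
- dish: small blue dish on the bench to the left, 100 mm across, 25 mm high; a bystander
- brush: brush lying on the bench to the right; a bystander
- steel_block: polished steel block 65 x 65 x 20 mm on the bench to the left; a bystander
Mind the look-alikes: they are no part of the job. Of the things that look like the holder, the largest one is meant.

How it is judged:
By the outcome, as a careful person would: the job done as asked, in the order asked, and still so for the second after the job is handed in, with the robot touching nothing.
It also fails if it takes over 72 s, if anything falls off the work surface, if the arm or the gripper's body presses on something with over 40 N, if the wrist force passes 120 N, or if a joint passes its speed limit or range.

ROBOT

A 7-joint arm with a two-finger parallel gripper is mounted at the origin on the work surface. World frame = base frame: x ahead of the robot, y to its left, z up, the work surface at z = 0. Lengths are in mm, angles in rad, forces in N, time in s.
With the tool pointing down it reaches from about 400 to 875 mm from the base axis. Payload 4.4 kg.
Tool frame: the origin (TCP) lies at the very end of the fingers, on their centre line; the grasp point (between the pads) lies 19 mm behind it; z points along the fingers, y is the line along which they close (so a half turn about z gives the same grasp; the last joint's range is limited). The gripper opens to 85 mm and grips with 20 to 120 N. Pads are 22 mm wide; open, the fingers measure 114 mm over their backs; the gripper's body (76 mm by 85 mm) begins 54 mm behind the grasp point. The pads swing forward as they close: fully open they stand 13 mm farther back than shut.
Start: joints at [1.077, 0.628, 0.038, 1.517, -0.027, 0.996, -0.02], TCP at [269.695, -591.424, 204.413] pointing down, gripper open.
Joint ranges: [-3.06, 3.06], [-0.37, 2.12], [-1.25, 1.32], [0.18, 2.47], [-1.1, 4.24], [0.23, 1.98], [-2.94, 2.94]. Speed limits (rad/s): [2.57, 2.57, 3.14, 3.14, 3.14, 3.14, 3.14].

INTERFACE

Orientations are given as [roll, pitch, yaw] about the fixed x, y, z axes, in that order (R = Rz(yaw) Ry(pitch) Rx(roll)).
In Python, from cell import status, get_image, ctrl, models gives the robot as it stands.
- The arm moves only by the shell command python3 -m handwheel 'ROWS' [OPENING]. ROWS is JSON, a list of rows, each an object with "delta_pos": the shift along the world's x, y, z in cm, a list of three; "yaw": the turn about the world's z in rad. A call has 1 to 10 rows; each row shifts and turns the commanded pose from where the row before left it; what a row does not reach is not made up. A row lasts 1/12 s, in which the tool goes at most 41.7 mm and 7.16 degrees, less where a joint would pass 70% of its speed; a pose out of reach is approached as far as the arm can. A call is refused whole if a number of a shift passes 4.17 or a number of a turn 0.125, either way. A call with a gripper value outside its range is refused whole. OPENING is the opening, from -1 (shut) to 1 (fully open), set as the call begins (- or left out, the last holds). The fingers move at their own pace and stop on an object; the grip force is fixed at half the most. Time passes only in rows, so rows that do not move let the fingers close. It gives the time, the measured TCP pose, the force, the opening and the grip force at its end, in the units of the state.
- status.read_state(): the state, without advancing time (a new reading comes with each control period).
- get_image(name): name is "scene" or "top"; returns a dict with "color" (384x512x3 uint8, red, green, blue), "z_map" (384x512 float32, mm along the optical axis (not along the pixel's ray), 0 where there is no reading), "fx", "fy", "cx", "cy" (pixels), "position" and "rotation" of the camera in the world. Camera axes: x right, y up, looking along -z (the intrinsics and any distortion apply to the point x, -y, -z); pixel columns grow to the right and rows downward; lengths in mm; the calibration is good to about 2 mm. A picture is of the moment at which its call begins.
- ctrl.finish_job(): hands the job in; it is judged then, once.
Trained networks look in a picture, given as the dict that the camera call returned (one of the last four; its "shot" number tells which), for a name from the list of things; names that differ only in an ending like _2 or _b are one class to them, and where a whole thing is asked for, a point or a joint stands for the part that bears it (a point fixed in the world has none). Each returns a list of dicts, best first, with "score" (0 to 1); they miss things now and then, are a little off and sometimes report something else, mostly with a low value. They report only what shows in the picture. A call takes as long as a camera call. They do not tell look-alikes from the thing itself.
- models.boxes_of(picture, name): "rect" ([left, top, right, bottom] in pixels, round what is visible of it).
The state is a dict: "clock": time; "qpos": joint angles; "qd": joint speeds; "tau": joint torques, N m; "eef_pos": TCP position; "tool_rot": TCP orientation; "force": force on the tool from outside, world axes, zero at the start; "torque": the same for the moment, N m; "width": finger opening in mm; "gripper_force": force on a finger pad.
Only numpy, scipy, OpenCV 4.12 (cv2) and the standard library are available. Lean on these libraries where they do the work, as an engineer would, in place of code of your own. Each camera call takes 0.05 s, during which the arm holds its last target. There are 200 camera calls.

## Working session

There is one attempt and no reset: what is moved stays moved. The work goes in short steps, Python scripts to look and compute and a shell command to move; the robot and the scene stay as the last step left them, time stands still between calls to the robot, and variables do not carry over. Pictures are saved under pics/ and viewed, at most 14 in all, crops included, and the job is handed in when it is done.

```bash
ls; mkdir -p pics
cat > h.py <<'E'
import numpy as np,cv2
from cell import status,get_image,ctrl,models
def pts(p):
    z=p["z_map"];v,u=np.mgrid[0:z.shape[0],0:z.shape[1]]
    c=np.stack([(u-p["cx"])/p["fx"]*z,-(v-p["cy"])/p["fy"]*z,-z],-1)
    w=c@np.array(p["rotation"]).T+np.array(p["position"]); w[z==0]=np.nan
    return w
def save(p,n): cv2.imwrite("pics/"+n,p["color"][:,:,::-1])
E
python3 - <<'E'
from h import *
s=status.read_state();print(s)
for n in("scene","top"):
    p=get_image(n);save(p,n+"0.png");w=pts(p);np.save(n+"0.npy",w)
    print({k:v for k,v in p.items() if k not in("color","z_map")})
    for o in "holder clamp clamp_knob clamp_roller vstop drill board jar_red jar_blue".split():
        print(o,[(np.round(b["rect"]).astype(int).tolist(),round(b["score"],2)) for b in models.boxes_of(p,o)][:3])
E
```

```text
pics
{'clock': 0.0, 'qpos': array([ 1.07719651,  0.62933466,  0.03848307,  1.51840446, -0.02698886,
        0.99630208, -0.01997787]), 'qd': array([-1.51242631e-03,  1.47198067e-04,  6.18690508e-04,  7.63314491e-05,
        7.90400509e-05, -6.02887778e-05, -2.07135811e-04]), 'tau': array([ 3.70773378e-04, -5.63399184e+01,  1.22629814e+00, -1.93444526e+01,
        1.09570508e-02,  1.06929091e-02,  8.82278698e-06]), 'eef_pos': array([ 269.37535135, -590.78864116,  203.48567619]), 'tool_rot': array([-3.13966406e+00,  5.91823750e-05,  4.27793973e-01]), 'force': array([0.46047305, 0.2656122 , 0.57755045]), 'torque': array([ 0.06137462, -0.01608126,  0.00931737]), 'gripper_force': 0.0, 'width': 84.92941543897672}Traceback (most recent call last):
  File "<stdin>", line 4, in <module>
  File "h.py", line 6, in pts
    w=c@np.array(p["rotation"]).T+np.array(p["position"]); w[z==0]=np.nan
      ~~~~~~~~~~~~~~~~~~~~~~~~~~~^~~~~~~~~~~~~~~~~~~~~~~~
ValueError: operands could not be broadcast together with shapes (384,512) (3,)
```

```bash
sed -i 's/np.array(p\["rotation"\]).T/rot(p["rotation"]).T/; 1a from scipy.spatial.transform import Rotation as Ro\ndef rot(r):\n    r=np.array(r); return r if r.ndim==2 else Ro.from_euler("xyz",r).as_matrix()' h.py
python3 - <<'E'
from h import *
for n in("scene","top"):
    p=get_image(n);save(p,n+"0.png");print({k:v for k,v in p.items() if k not in("color","z_map")})
    w=pts(p);np.save(n+"0.npy",w)
    for o in "holder clamp clamp_knob clamp_roller vstop drill board jar_red jar_blue".split():
        print(o,[(np.round(b["rect"]).astype(int).tolist(),round(b["score"],2)) for b in models.boxes_of(p,o)][:3])
E
```

```text
{'fx': 357.9297867751352, 'fy': 357.9297867751352, 'cx': 257.13533127743136, 'cy': 189.40736836362277, 'position': array([ 451.53099842, -637.61140048,  907.97589866]), 'rotation': array([ 0.6449633 ,  0.01574936, -0.10463399]), 'shot': 2}
holder [([239, 176, 272, 206], 0.88), ([193, 214, 219, 240], 0.66), ([198, 164, 224, 188], 0.61)]
clamp [([243, 226, 292, 238], 0.72)]
clamp_knob [([242, 222, 291, 231], 0.63)]
clamp_roller [([244, 225, 292, 239], 0.83)]
vstop [([306, 177, 329, 213], 0.51)]
drill [([277, 62, 339, 176], 0.95), ([230, 61, 356, 264], 0.26)]
board [([230, 57, 355, 265], 0.81)]
jar_red [([257, 144, 266, 164], 0.49)]
jar_blue [([236, 148, 248, 166], 0.63)]
{'fx': 354.3471275642003, 'fy': 354.3471275642003, 'cx': 251.13537172570753, 'cy': 195.29623297111232, 'position': array([ 434.05982862,    2.52783421, 1280.89867441]), 'rotation': array([ 0.05760138, -0.01745759, -1.58311698]), 'shot': 3}
holder [([203, 232, 225, 248], 0.82), ([231, 183, 257, 213], 0.77), ([257, 232, 279, 250], 0.55)]
clamp []
clamp_knob [([279, 172, 285, 208], 0.53), ([260, 142, 270, 156], 0.5)]
clamp_roller [([283, 169, 285, 212], 0.45)]
vstop [([280, 177, 288, 206], 0.45), ([116, 156, 142, 179], 0.44), ([260, 139, 269, 157], 0.41)]
drill [([176, 111, 256, 169], 0.91), ([177, 114, 304, 217], 0.64)]
board [([176, 116, 303, 219], 0.83)]
jar_red []
jar_blue [([197, 204, 206, 216], 0.65)]
```

View pics/scene0.png

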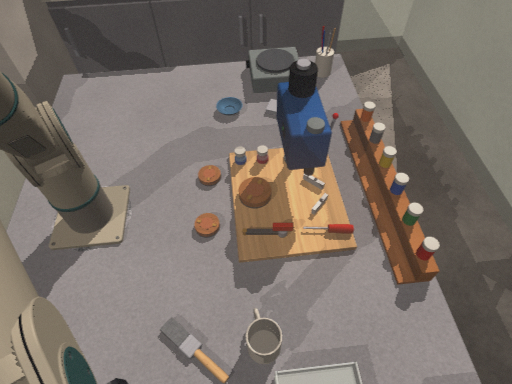

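View pics/top0.png

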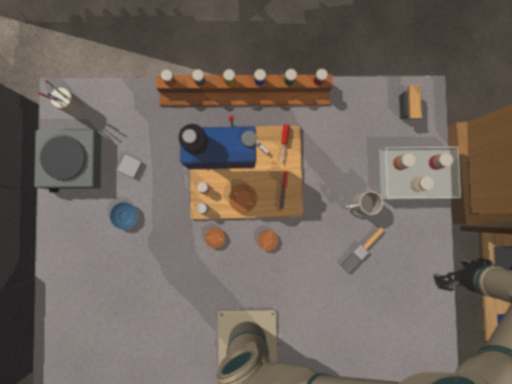

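Run:
```python
from h import *
for n,r in(("scene",(225,140,360,265)),("top",(170,105,310,225))):
    c=cv2.imread(f"pics/{n}0.png")[r[1]:r[3],r[0]:r[2]]
    cv2.imwrite(f"pics/{n}0c.png",cv2.resize(c,None,fx=4.5,fy=4.5,interpolation=cv2.INTER_CUBIC))
for n in("scene","top"):
    w=np.load(n+"0.npy");z=w[...,2]
    c=cv2.imread(f"pics/{n}0.png");hsv=cv2.cvtColor(c,cv2.COLOR_BGR2HSV)
    inb=(w[...,0]>400)&(w[...,0]<900)&(abs(w[...,1])<400)
    b=inb&(z>12)&(z<25)
    cnt=max(cv2.findContours(cv2.morphologyEx(b.astype(np.uint8),cv2.MORPH_CLOSE,np.ones((3,3))),cv2.RETR_EXTERNAL,cv2.CHAIN_APPROX_NONE)[0],key=cv2.contourArea)
    P=w[b][:,:2].astype(np.float32);print(n,"board z",np.median(z[b]),cv2.minAreaRect(P), "bench z",np.nanmedian(z[inb&(z<10)]))
    ho=inb&(z>36)&(z<55)&(w[...,0]<620)&(w[...,1]>-80)
    k,lab,st,_=cv2.connectedComponentsWithStats(ho.astype(np.uint8))
    for i in range(1,k):
        if st[i,4]>15:
            Q=w[lab==i];print(" obj",st[i].tolist(),np.round(np.median(Q,0)),np.round(cv2.minEnclosingCircle(Q[:,:2].astype(np.float32))[0]),cv2.minEnclosingCircle(Q[:,:2].astype(np.float32))[1])
    red=((hsv[...,0]<8)|(hsv[...,0]>172))&(hsv[...,1]>170)&(hsv[...,2]>60)&inb&(z>20)&(z<90)
    k,lab,st,_=cv2.connectedComponentsWithStats(red.astype(np.uint8))
    for i in range(1,k):
        if st[i,4]>8:
            Q=w[lab==i];print(" red",st[i].tolist(),np.round(np.median(Q,0)),cv2.minAreaRect(Q[:,:2].astype(np.float32)))
```

```text
scene board z 17.949812522530692 ((662.0662841796875, 7.796844482421875), (472.9096984863281, 798.6889038085938), 2.0167477130889893) bench z 0.4632552269719099
 obj [235, 155, 12, 8, 59] [466. 138.  45.] [465. 149.] 18.98373794555664
 obj [257, 154, 12, 8, 61] [537. 135.  44.] [537. 144.] 19.04302978515625
 obj [239, 177, 33, 29, 737] [498.   3.  47.] [498.   9.] 50.40812683105469
 red [273, 223, 19, 5, 72] [ 559. -138.   72.] ((558.7302856445312, -138.01934814453125), (12.307368278503418, 48.99974060058594), 82.67678833007812)
 red [329, 224, 24, 6, 101] [ 725. -144.   43.] ((724.02001953125, -143.86265563964844), (18.03499412536621, 63.76407241821289), 79.54212951660156)
 red [418, 251, 8, 8, 31] [ 895. -270.   77.] ((894.7771606445312, -270.3359375), (4.436919689178467, 15.529973983764648), 38.178741455078125)
top board z 17.477611560317655 ((660.2362670898438, 9.565765380859375), (475.8324890136719, 800.4264526367188), 2.305338144302368) bench z -0.14503381764950518
 obj [203, 183, 7, 11, 16] [527. 134.  43.] [533. 143.] 18.252742767333984
 obj [229, 184, 29, 29, 637] [496.   9.  46.] [496.   9.] 49.74091339111328
 obj [203, 203, 6, 11, 19] [463. 138.  44.] [463. 146.] 17.497859954833984
 red [282, 125, 7, 18, 99] [ 724. -142.   41.] ((723.3402709960938, -142.5227508544922), (20.25338363647461, 61.42036437988281), 79.83451843261719)
 red [283, 172, 4, 15, 38] [ 558. -136.   72.] ((558.2984619140625, -135.14088439941406), (7.880991458892822, 48.82796096801758), 84.08883666992188)
```

View pics/scene0c.png

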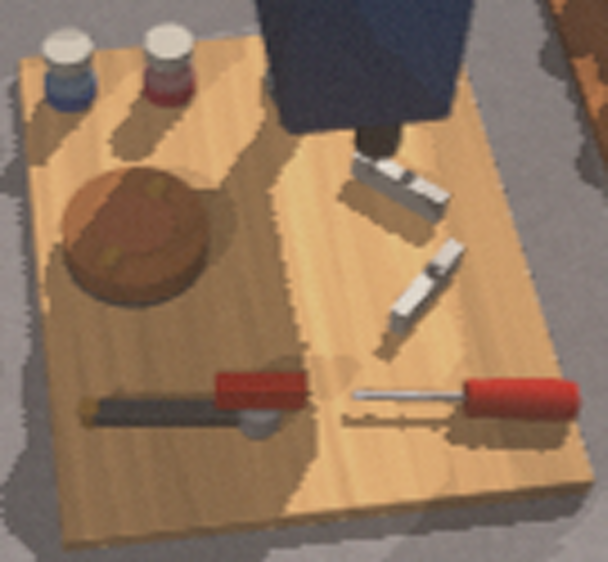

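View pics/top0c.png

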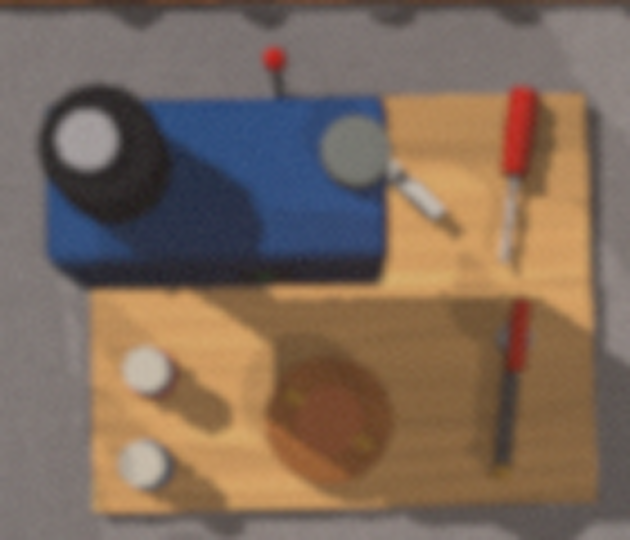

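Run:
```python
from h import *
for n in("scene","top"):
    w=np.load(n+"0.npy");z=w[...,2]
    c=cv2.imread(f"pics/{n}0.png");hsv=cv2.cvtColor(c,cv2.COLOR_BGR2HSV)
    x,y=w[...,0],w[...,1]
    b=((z>12)&(z<23)).astype(np.uint8)
    k,lab,st,_=cv2.connectedComponentsWithStats(b);i=1+np.argmax(st[1:,4]);Q=w[lab==i]
    for j,sgn in((0,-1),(0,1),(1,-1)):
        o=1-j;q=Q; bins=np.arange(q[:,o].min()+25,q[:,o].max()-25,8)
        if j==1: bins=bins[bins<750]
        E=[]
        for t in bins:
            m=q[abs(q[:,o]-t)<4]
            if len(m)>2:E.append((t,(sgn*m[:,j]).max()*sgn))
        E=np.array(E);
        for _ in range(3):
            f=np.polyfit(E[:,0],E[:,1],1);r=abs(np.polyval(f,E[:,0])-E[:,1]);E=E[r<max(3,1.5*np.median(r))]
        print(n,"edge","xy"[j],sgn,f,"len",len(E),E[[0,-1]].round())
    v=(z>36)&(z<48)&(x>590)&(x<800)&(y>-110)&(y<80)&(hsv[...,1]<90)
    k,lab,st,_=cv2.connectedComponentsWithStats(v.astype(np.uint8),connectivity=8)
    for i in range(1,k):
        if st[i,4]>8: 
            Q=w[lab==i];r=cv2.minAreaRect(Q[:,:2].astype(np.float32));print(" bar",st[i].tolist(),np.median(Q[:,2]).round(1),r,cv2.boxPoints(r).round().tolist())
    r=(z>18)&(abs(y+137)<30)&(x>430)&(x<640)
    a=r&(z>34)&(z<48)&(x<550);Q=w[a]
    print(" arm",len(Q), cv2.minAreaRect(Q[:,:2].astype(np.float32)))
    kn=r&(z>62)&(z<82);Q=w[kn];print(" knob",len(Q),np.median(Q,0),cv2.minAreaRect(Q[:,:2].astype(np.float32)))
    d=(z>285)&(z<315)&(x>550)&(x<800)&(y>-100)&(y<250);Q=w[d];print(" head top",len(Q),cv2.minAreaRect(Q[:,:2].astype(np.float32)))
```

```text
scene edge x -1 [-7.79295919e-03  4.31764494e+02] len 45 [[-178.  432.]
 [ 174.  431.]]
scene edge x 1 [-1.11846983e-02  7.58646459e+02] len 32 [[-178.  760.]
 [  94.  756.]]
scene edge y -1 [ 9.45575059e-03 -2.07271742e+02] len 36 [[ 454. -203.]
 [ 734. -201.]]
 bar [304, 174, 4, 4, 11] 41.0 ((661.6000366210938, 49.83524703979492), (6.96755313873291, 9.791170120239258), 80.26697540283203) [[656.0, 47.0], [666.0, 46.0], [667.0, 52.0], [657.0, 54.0]]
 bar [309, 175, 16, 12, 69] 42.1 ((690.7903442382812, 26.830636978149414), (14.469947814941406, 53.72283172607422), 43.17513656616211) [[667.0, 41.0], [704.0, 2.0], [714.0, 12.0], [678.0, 51.0]]
 bar [312, 193, 16, 19, 98] 42.4 ((684.8533325195312, -54.16146469116211), (73.41365051269531, 12.389208793640137), 45.51975631713867) [[655.0, -76.0], [664.0, -85.0], [715.0, -32.0], [706.0, -24.0]]
 arm 168 ((500.2148742675781, -131.584716796875), (14.309247016906738, 98.06095123291016), 82.12447357177734)
 knob 118 [ 561.04339222 -140.0855586    71.34906049] ((561.439208984375, -138.4929962158203), (12.778242111206055, 54.51471710205078), 82.97
[... 265 characters left out ...]
n 18 [[-178.  757.]
 [ 150.  599.]]
top edge y -1 [ 1.02917300e-02 -2.06787431e+02] len 36 [[ 452. -202.]
 [ 732. -200.]]
 bar [257, 140, 12, 13, 51] 41.5 ((677.5419311523438, -58.39246368408203), (55.51609802246094, 11.328909873962402), 43.8574333190918) [[654.0, -74.0], [661.0, -82.0], [701.0, -43.0], [694.0, -35.0]]
 arm 101 ((497.7926025390625, -130.75189208984375), (14.220935821533203, 99.12086486816406), 83.0987777709961)
 knob 69 [ 558.03491945 -136.62724957   71.62003294] ((558.29248046875, -137.12033081054688), (13.548635482788086, 54.7894401550293), 85.13560485839844)
 head top 2126 ((649.0065307617188, 75.60901641845703), (136.01931762695312, 217.4689483642578), 0.829183042049408)
```

```bash
python3 - <<'E'
from h import *
s=status.read_state();e=s["eef_pos"];R=Ro.from_euler("xyz",s["tool_rot"]).as_matrix()
for n in("scene","top"):
    w=np.load(n+"0.npy").reshape(-1,3);l=(w-e)@R
    l=l[(abs(l[:,0])<160)&(abs(l[:,1])<160)&(l[:,2]<60)&(l[:,2]>-420)]
    for a in range(-420,40,30):
        q=l[(l[:,2]>=a)&(l[:,2]<a+30)]
        if len(q)>5:print(n,a,len(q),"x",np.percentile(q[:,0],[2,98]).round(),"y",np.percentile(q[:,1],[2,98]).round())
E
python3 -m handwheel '[{"delta_pos":[1,4,1],"yaw":0.1},{"delta_pos":[1,4,1],"yaw":0.1},{"delta_pos":[1,4,0],"yaw":0.1},{"delta_pos":[1,4,0],"yaw":0.1},{"delta_pos":[1,4,0],"yaw":0.1},{"delta_pos":[1,4,0],"yaw":0.1},{"delta_pos":[1,4,0],"yaw":0.1},{"delta_pos":[1,4,0],"yaw":0.1},{"delta_pos":[1,4,0],"yaw":0.1}]' -1
```

```text
scene -420 1519 x [17. 45.] y [-72.   4.]
scene -390 804 x [41. 45.] y [-67.  -0.]
scene -360 154 x [41. 45.] y [-44.  -4.]
scene -150 56 x [ 2. 14.] y [-69. -60.]
scene -120 26 x [12. 14.] y [-73. -65.]
top -420 14 x [29. 40.] y [-106.  -72.]
top -390 38 x [31. 42.] y [-74. -47.]
top -330 193 x [-14.  35.] y [-36.  -2.]
top -300 315 x [-19.  36.] y [-36.  15.]
top -270 276 x [-18.  35.] y [-36.  12.]
top -240 238 x [-25.  37.] y [-38.  19.]
top -210 277 x [-21.  37.] y [-38.  17.]
top -180 163 x [-20.  36.] y [-37.  13.]
top -150 256 x [-11.  19.] y [-70.  66.]
top -120 190 x [-12.  16.] y [-74.  70.]
top -90 54 x [ 1. 12.] y [-70.  61.]
top -60 43 x [-8. 10.] y [-55.  51.]
clock: 1.8
eef_pos: [359.5, -231.1, 224.4]
tool_rot: [3.141, 0.001, 1.332]
force: [1.4, -0.1, -0.2]
width: -0.3
gripper_force: 0.0
```

```bash
python3 -m handwheel '[{"delta_pos":[0.75,3.25,0]},{"delta_pos":[0.75,3.25,0]},{"delta_pos":[0.75,3.25,0]},{"delta_pos":[0.75,3.25,0]},{"delta_pos":[0.75,3.25,0]},{"delta_pos":[0.75,3.25,0]},{"delta_pos":[0.75,3.25,0]},{"delta_pos":[0.75,3.25,0]},{"delta_pos":[0,0,-1]},{"delta_pos":[0,0,-1]}]'
python3 -m handwheel '[{"delta_pos":[0,0,-3]},{"delta_pos":[0,0,-3]},{"delta_pos":[0,0,-3]},{"delta_pos":[0,0,-3]},{"delta_pos":[0,0,-3]},{"delta_pos":[0,0,-1.8]},{"delta_pos":[0,0,-1]},{"delta_pos":[0,0,0]},{"delta_pos":[0,0,0]}]'
```

```text
schema error: expected keys delta_pos, yaw
schema error: expected keys delta_pos, yaw
```

```bash
python3 -m handwheel '[{"delta_pos":[0.75,3.25,0],"yaw":0},{"delta_pos":[0.75,3.25,0],"yaw":0},{"delta_pos":[0.75,3.25,0],"yaw":0},{"delta_pos":[0.75,3.25,0],"yaw":0},{"delta_pos":[0.75,3.25,0],"yaw":0},{"delta_pos":[0.75,3.25,0],"yaw":0},{"delta_pos":[0.75,3.25,0],"yaw":0},{"delta_pos":[0.75,3.25,0],"yaw":0},{"delta_pos":[0,0,-1],"yaw":0},{"delta_pos":[0,0,-1],"yaw":0}]'
python3 -m handwheel '[{"delta_pos":[0,0,-3],"yaw":0},{"delta_pos":[0,0,-3],"yaw":0},{"delta_pos":[0,0,-3],"yaw":0},{"delta_pos":[0,0,-3],"yaw":0},{"delta_pos":[0,0,-2],"yaw":0},{"delta_pos":[0,0,-1],"yaw":0},{"delta_pos":[0,0,0],"yaw":0},{"delta_pos":[0,0,0],"yaw":0}]'
```

```text
clock: 2.63
eef_pos: [420.6, 29.7, 204.5]
tool_rot: [3.139, -0.002, 1.333]
force: [-0.9, -0.9, 0.4]
width: -0.1
gripper_force: 0.0
clock: 3.3
eef_pos: [419.3, 27.3, 53.9]
tool_rot: [-3.141, 0.0, 1.328]
force: [0.2, -0.3, -0.2]
width: 0.2
gripper_force: 0.0
```

```bash
python3 -m handwheel '[{"delta_pos":[0,0,-1.4],"yaw":0},{"delta_pos":[0,0,-1.4],"yaw":0},{"delta_pos":[0.3,-0.07,0],"yaw":0},{"delta_pos":[0.5,-0.12,0],"yaw":0},{"delta_pos":[0.5,-0.12,0],"yaw":0},{"delta_pos":[0.7,-0.17,0],"yaw":0},{"delta_pos":[0.7,-0.17,0],"yaw":0},{"delta_pos":[0.7,-0.17,0],"yaw":0},{"delta_pos":[0.7,-0.17,0],"yaw":0},{"delta_pos":[0.7,-0.17,0],"yaw":0}]'
python3 - <<'E'
from h import *
p=get_image("top");w=pts(p);z=w[...,2]
m=(z>43)&(z<52)&(w[...,0]>430)&(w[...,0]<640)&(w[...,1]>-90)&(w[...,1]<80)
Q=w[m][:,:2].astype(np.float32);print(cv2.minEnclosingCircle(Q),len(Q));save(p,"t1.png")
E
```

```text
clock: 4.13
eef_pos: [468.4, 15.3, 26.3]
tool_rot: [3.141, -0.0, 1.327]
force: [0.1, -0.1, -0.2]
width: -0.1
gripper_force: 0.0
((519.9255981445312, -33.612937927246094), 9.999999747378752e-05) 1
```

```bash
cat >> h.py <<'E'
def circ(p,cx=None,lo=40,hi=52):
    w=pts(p);z=w[...,2]
    hsv=cv2.cvtColor(p["color"],cv2.COLOR_RGB2HSV)
    m=(z>lo)&(z<hi)&(w[...,0]>430)&(w[...,0]<720)&(w[...,1]>-85)&(w[...,1]<80)&(hsv[...,0]<25)&(hsv[...,1]>90)
    k,lab,st,_=cv2.connectedComponentsWithStats(m.astype(np.uint8))
    if k<2:return None
    i=1+np.argmax(st[1:,4]);Q=w[lab==i]
    return np.round(cv2.minEnclosingCircle(Q[:,:2].astype(np.float32))[0],1),round(cv2.minEnclosingCircle(Q[:,:2].astype(np.float32))[1],1),len(Q)
E
python3 - <<'E'
from h import *
p=get_image("scene");print(circ(p),circ(get_image("top")));save(p,"s1.png")
c=p["color"][100:280,150:370,::-1];cv2.imwrite("pics/s1c.png",cv2.resize(c,None,fx=3,fy=3))
E
```

```text
(array([499.2,   7.9]), 50.2, 581) (array([689. , -53.4]), 0.0, 1)
```

View pics/s1c.png

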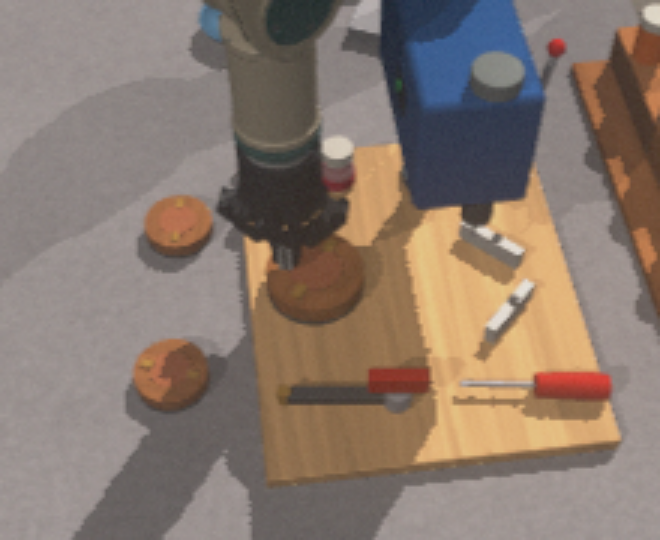

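Run:
```python
from h import *
s=status.read_state();print(s["eef_pos"],s["tool_rot"],s["qpos"],s["force"])
p=get_image("scene");w=pts(p);print(circ(p))
e=s["eef_pos"];R=Ro.from_euler("xyz",s["tool_rot"]).as_matrix()
u,v=150+287/3,100+np.arange(215,300,8)/3
for r in v: print(int(r),[np.round(w[int(r),int(c)]).tolist() for c in(u-3,u,u+3)])
```

```text
[467.93101987  15.31579428  26.00949634] [ 3.14124004e+00 -2.89443228e-04  1.32701312e+00] [ 0.06937869  0.69613167 -0.23743473  2.15123426  0.46619034  0.34185471
 -0.80062625] [-1.21962701 -0.32496905 -0.5746429 ]
(array([500.2,   9.3]), 51.2, 584)
171 [[465.0, 8.0, 140.0], [473.0, -5.0, 154.0], [481.0, -9.0, 157.0]]
174 [[464.0, 4.0, 130.0], [472.0, -2.0, 137.0], [480.0, -3.0, 137.0]]
177 [[463.0, 7.0, 114.0], [471.0, -4.0, 126.0], [480.0, -3.0, 124.0]]
179 [[463.0, 6.0, 106.0], [471.0, 2.0, 109.0], [480.0, -0.0, 111.0]]
182 [[462.0, 4.0, 95.0], [471.0, 3.0, 94.0], [479.0, 2.0, 95.0]]
185 [[461.0, 7.0, 77.0], [470.0, 3.0, 80.0], [479.0, 4.0, 78.0]]
187 [[461.0, 9.0, 65.0], [470.0, 3.0, 71.0], [479.0, 8.0, 63.0]]
190 [[460.0, 12.0, 46.0], [469.0, 10.0, 47.0], [478.0, 10.0, 46.0]]
193 [[459.0, 0.0, 47.0], [468.0, -2.0, 49.0], [477.0, -5.0, 51.0]]
195 [[459.0, -6.0, 46.0], [468.0, -9.0, 47.0], [477.0, -10.0, 47.0]]
198 [[458.0, -18.0, 47.0], [467.0, -19.0, 46.0], [476.0, -21.0, 47.0]]
```

Run:
```python
from h import *
e=status.read_state()["eef_pos"]
p=get_image("scene");w=pts(p)
for r in range(180,194):
    print(r,[("%d,%d,%d"%tuple(w[r,c])) for c in range(238,256,2)])
g=cv2.resize(p["color"][160:205,215:285,::-1],None,fx=8,fy=8,interpolation=cv2.INTER_NEAREST);cv2.imwrite("pics/s2c.png",g)
```

```text
180 ['451,12,95', '456,7,100', '462,5,102', '468,12,92', '473,4,101', '479,2,103', '485,4,99', '490,-2,108', '496,-2,107']Traceback (most recent call last):
  File "<stdin>", line 5, in <module>
ValueError: cannot convert float NaN to integer
```

Run:
```python
from h import *
p=get_image("scene");w=np.nan_to_num(pts(p))
for r in range(182,194):
    print(r,[("%d,%d,%d"%tuple(w[r,c])) for c in range(238,256,2)])
g=cv2.resize(p["color"][160:205,215:285,::-1],None,fx=8,fy=8,interpolation=cv2.INTER_NEAREST);cv2.imwrite("pics/s2c.png",g)
```

```text
182 ['450,65,18', '456,7,90', '462,3,95', '467,6,91', '473,2,95', '479,5,90', '487,40,44', '490,-1,97', '499,36,47']
183 ['450,61,18', '456,10,83', '461,6,86', '467,4,88', '473,6,85', '479,4,86', '486,33,48', '492,33,47', '498,31,49']
184 ['449,58,17', '455,10,78', '461,6,82', '467,3,84', '473,5,81', '479,6,79', '486,29,49', '492,29,47', '498,29,47']
185 ['449,54,16', '455,9,74', '461,6,77', '467,3,79', '473,5,77', '478,3,78', '485,26,48', '491,25,48', '497,23,50']
186 ['449,49,18', '455,9,69', '461,5,73', '466,3,75', '472,3,74', '478,7,69', '485,23,46', '491,24,44', '497,23,44']
187 ['448,46,17', '455,8,65', '460,6,67', '466,6,67', '472,5,67', '478,5,65', '485,18,48', '491,18,47', '497,18,47']
188 ['448,42,18', '454,19,46', '460,4,65', '466,2,67', '472,1,67', '478,3,63', '484,17,45', '490,15,47', '496,12,49']
189 ['448,39,16', '454,15,47', '460,8,56', '466,5,58', '472,4,59', '478,12,47', '484,10,48', '490,11,47', '496,10,47']
190 ['448,34,18', '454,11,47', '460,10,47', '466,9,47', '472,8,48', '478,7,49', '484,8,46', '490,5,49', '496,9,43']
191 ['447,31,16', '453,11,42', '459,8,45', '465,6,47', '471,6,46', '477,4,47', '483,2,50', '489,0,51', '495,1,49']
192 ['447,25,18', '453,3,47', '459,3,47', '465,2,47', '471,4,43', '477,1,46', '483,-2,51', '489,-3,51', '495,-2,49']
193 ['447,22,19', '453,3,42', '459,1,44', '465,0,46', '471,0,44', '477,-3,49', '483,-4,49', '489,-2,45', '494,-6,49']
```

View pics/s2c.png

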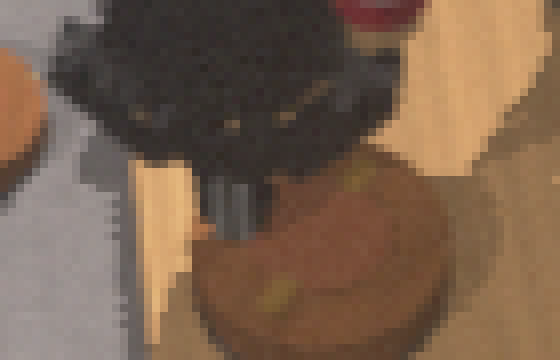

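```bash
python3 -m handwheel '[{"delta_pos":[-1.2,0.3,0],"yaw":0},{"delta_pos":[-1.2,0.3,0],"yaw":0},{"delta_pos":[-1.2,0.3,0],"yaw":0},{"delta_pos":[-1.0,0.3,0],"yaw":0},{"delta_pos":[0,0,-0.6],"yaw":0},{"delta_pos":[0,0,-0.6],"yaw":0},{"delta_pos":[0,0,0],"yaw":0}]'
cat >> h.py <<'E'
def tip(p,e,rad=22):
    w=np.nan_to_num(pts(p));hsv=cv2.cvtColor(p["color"],cv2.COLOR_RGB2HSV)
    m=(np.hypot(w[...,0]-e[0],w[...,1]-e[1])<rad)&(w[...,2]>e[2]-10)&(w[...,2]<e[2]+130)&(hsv[...,1]<110)
    q=w[m];return len(q),np.sort(q[:,2])[:12].round(),q[:,:2].min(0).round(),q[:,:2].max(0).round()
E
python3 - <<'E'
from h import *
s=status.read_state();e=s["eef_pos"];print(e,s["force"]);p=get_image("scene");print(tip(p,e),circ(p))
w=np.nan_to_num(pts(p))
R=rot(p["rotation"])
for dz in(0,30):
    c=R.T@(np.array([e[0],e[1]-8,e[2]+dz])-p["position"]);print(dz,p["cx"]+p["fx"]*c[0]/-c[2],p["cy"]-p["fy"]*c[1]/-c[2])
c0=int(p["cx"]+p["fx"]*c[0]/-c[2])
for r in range(176,202,2):print(r,[("%d,%d,%d"%tuple(w[r,c])) for c in range(c0-6,c0+8,2)])
E
```

```text
clock: 5.02
eef_pos: [420.3, 27.8, 13.5]
tool_rot: [-3.14, 0.0, 1.329]
force: [0.2, 0.5, -0.7]
width: 0.1
gripper_force: 0.0
[420.29078419  27.75089532  13.50497918] [ 0.20011634  0.47604815 -0.67509987]
(197, array([ 4., 43., 44., 45., 45., 46., 49., 50., 50., 50., 51., 52.]), array([399.,   7.]), array([441.,  34.])) (array([497.3,  10. ]), 51.0, 707)
0 229.4497302833549 195.47738639127093
30 228.6808362330544 189.6521829324875
176 ['406,13,118', '412,13,117', '417,34,91', '423,12,117', '429,9,119', '435,9,119', '440,26,98']
178 ['405,15,107', '411,13,108', '417,19,100', '423,9,112', '428,9,110', '434,11,108', '440,19,97']
180 ['404,24,87', '410,18,94', '416,16,94', '422,16,93', '428,14,96', '433,12,97', '439,15,93']
182 ['398,86,0', '409,16,86', '415,15,87', '421,15,86', '427,13,87', '433,14,85', '437,67,17']
184 ['398,77,0', '408,24,67', '414,19,72', '420,17,73', '426,19,71', '432,18,71', '437,60,16']
186 ['398,68,1', '407,25,55', '413,20,62', '419,14,68', '425,14,67', '431,17,62', '436,50,19']
188 ['397,60,1', '404,61,0', '413,17,55', '418,19,52', '425,15,57', '430,19,51', '436,44,16']
190 ['397,55,-2', '403,54,-2', '410,53,-1', '418,19,42', '424,17,44', '429,49,1', '435,38,14']
192 ['397,45,0', '403,45,0', '409,43,1', '416,42,1', '422,42,0', '428,42,0', '435,27,19']
194 ['396,35,3', '403,37,0', '409,34,2', '415,36,0', '421,35,0', '428,33,1', '434,20,17']
196 ['396,32,-3', '402,31,-2', '409,26,2', '415,29,-1', '421,25,3', '427,27,0', '434,13,16']
198 ['396,20,2', '402,23,-2', '408,20,0', '414,19,0', '420,19,0', '427,22,-4', '433,5,17']
200 ['395,14,0', '401,13,0', '408,15,-2', '414,10,2', '420,11,1', '426,12,-2', '433,0,14']
```

```bash
python3 -m handwheel '[{"delta_pos":[0,0,-0.8],"yaw":0},{"delta_pos":[0,0,-0.8],"yaw":0},{"delta_pos":[0.3,-0.07,0],"yaw":0},{"delta_pos":[0.5,-0.12,0],"yaw":0},{"delta_pos":[0.5,-0.12,0],"yaw":0},{"delta_pos":[0.7,-0.17,0],"yaw":0},{"delta_pos":[0.7,-0.17,0],"yaw":0},{"delta_pos":[0.7,-0.17,0],"yaw":0}]'
python3 - <<'E'
from h import *
e=status.read_state()["eef_pos"];p=get_image("scene");print(tip(p,e),circ(p))
E
```

```text
clock: 5.73
eef_pos: [455.1, 19.1, -1.7]
tool_rot: [-3.14, 0.0, 1.328]
force: [-5.3, 1.3, 4.9]
width: 0.0
gripper_force: 2.5
(194, array([17., 18., 18., 19., 28., 29., 29., 30., 32., 34., 34., 34.]), array([434.,  -2.]), array([476.,  32.])) (array([517.8,   4. ]), 50.7, 655)
```

```bash
python3 -m handwheel '[{"delta_pos":[0.7,-0.18,0.1],"yaw":0},{"delta_pos":[0.7,-0.18,0],"yaw":0},{"delta_pos":[0.7,-0.18,0],"yaw":0},{"delta_pos":[0.7,-0.18,0],"yaw":0},{"delta_pos":[0.7,-0.18,0],"yaw":0},{"delta_pos":[0.7,-0.18,0],"yaw":0},{"delta_pos":[0.7,-0.18,0],"yaw":0},{"delta_pos":[0.7,-0.18,0],"yaw":0},{"delta_pos":[0.5,-0.13,0],"yaw":0},{"delta_pos":[0.3,-0.07,0],"yaw":0}]'
python3 - <<'E'
from h import *
e=status.read_state()["eef_pos"];p=get_image("scene");print(tip(p,e),circ(p))
E
```

```text
clock: 6.62
eef_pos: [520.4, 2.6, -0.9]
tool_rot: [3.141, -0.0, 1.327]
force: [-4.8, 1.8, 3.9]
width: -0.0
gripper_force: 2.3
(198, array([16., 17., 17., 18., 18., 18., 19., 19., 20., 20., 21., 22.]), array([499., -18.]), array([541.,  18.])) (array([583.2, -12.3]), 51.1, 653)
```

```bash
python3 -m handwheel '[{"delta_pos":[-1.2,-0.3,0],"yaw":0.06},{"delta_pos":[-1.2,-0.3,0],"yaw":0.06},{"delta_pos":[-1.2,-0.3,0],"yaw":0.06},{"delta_pos":[-1.2,-0.3,0],"yaw":0.06},{"delta_pos":[-1.2,-0.3,0],"yaw":0}]'
python3 -m handwheel '[{"delta_pos":[-0.4,-0.2,0],"yaw":0},{"delta_pos":[0,0,0],"yaw":0},{"delta_pos":[0,0,0],"yaw":0},{"delta_pos":[0,0,0],"yaw":0},{"delta_pos":[0,0,0],"yaw":0},{"delta_pos":[0,0,0],"yaw":0},{"delta_pos":[0,0,0],"yaw":0},{"delta_pos":[0,0,0],"yaw":0}]' 1
python3 - <<'E'
from h import *
s=status.read_state();e=s["eef_pos"];p=get_image("scene");print(circ(p));R=Ro.from_euler("xyz",s["tool_rot"]).as_matrix()
w=np.nan_to_num(pts(p)).reshape(-1,3);l=(w-e)@R;hs=cv2.cvtColor(p["color"],cv2.COLOR_RGB2HSV).reshape(-1,3)
l=l[(abs(l[:,0])<60)&(abs(l[:,1])<110)&(w[:,2]>24)&(l[:,2]>-260)&(hs[:,1]<110)]
for a in range(-260,0,10):
    q=l[(l[:,2]>=a)&(l[:,2]<a+10)]
    if len(q)>2:print(a,len(q),"x",np.percentile(q[:,0],[2,98]).round(),"y",np.percentile(q[:,1],[2,98]).round())
E
```

```text
clock: 7.08
eef_pos: [460.4, -12.3, -0.9]
tool_rot: [3.139, -0.001, 1.57]
force: [0.3, -0.1, -0.7]
width: -0.1
gripper_force: 0.0
clock: 7.75
eef_pos: [455.6, -13.9, -1.0]
tool_rot: [3.141, -0.0, 1.568]
force: [0.7, 0.2, 0.1]
width: 85.6
gripper_force: 0.0
(array([584.8, -12.6]), 51.6, 728)
-260 75 x [-36. -11.] y [-33.  33.]
-250 77 x [-37.  -9.] y [-32.  34.]
-240 105 x [-38.   0.] y [-35.  37.]
-230 68 x [-38. -10.] y [-35.  36.]
-220 33 x [-38. -11.] y [-34.  33.]
-210 79 x [-37.  -8.] y [-32.  34.]
-200 95 x [-38.  -7.] y [-35.  35.]
-190 65 x [-38.  -5.] y [-34.  38.]
-180 64 x [-38. -10.] y [-34.  37.]
-170 64 x [-38. -10.] y [-33.  37.]
-160 16 x [-38.  -6.] y [-35.  37.]
-150 112 x [-14.  10.] y [-64.  67.]
-140 91 x [-21.   4.] y [-65.  62.]
-130 77 x [-20.  -5.] y [-65.  68.]
-120 70 x [-19.   3.] y [-69.  72.]
-110 104 x [-19.   9.] y [-70.  70.]
-100 105 x [-15.  10.] y [-72.  73.]
-90 36 x [-13.  10.] y [-65.  71.]
-80 10 x [-13.  -4.] y [-53.  55.]
-70 22 x [-12.  -4.] y [-53.  56.]
-60 19 x [-13.   5.] y [-52.  56.]
-50 11 x [-11.  -0.] y [-53.  52.]
-30 6 x [-54. -16.] y [-57. 105.]
```

```bash
python3 -m handwheel '[{"delta_pos":[0,0,-0.6],"yaw":0},{"delta_pos":[0,0,-0.6],"yaw":0},{"delta_pos":[0,0,0],"yaw":0}]'
python3 - <<'E'
from h import *
for n in("scene","top"):
    w=np.load(n+"0.npy");c=cv2.imread(f"pics/{n}0.png");h=cv2.cvtColor(c,cv2.COLOR_BGR2HSV)
    m=(h[...,0]>100)&(h[...,0]<130)&(h[...,1]>120)&(w[...,2]>150)&(w[...,0]>540)&(w[...,0]<760)&(w[...,1]<230)
    q=w[m];print(n,len(q),np.percentile(q,[1,3,10,50,97,99],axis=0).round(0).tolist())
    t=q[(q[:,2]>290)&(q[:,2]<305)];print(np.percentile(t,[1,3,97,99],axis=0).round().tolist())
E
```

```text
clock: 8.05
eef_pos: [454.7, -14.2, -14.0]
tool_rot: [-3.14, 0.0, 1.568]
force: [0.8, 0.5, 0.5]
width: 85.2
gripper_force: 0.0
scene 967 [[586.0, -26.0, 295.0], [589.0, -24.0, 296.0], [594.0, -11.0, 297.0], [630.0, 44.0, 298.0], [682.0, 166.0, 300.0], [683.0, 173.0, 301.0]]
[[586.0, -26.0, 295.0], [589.0, -24.0, 296.0], [682.0, 166.0, 300.0], [683.0, 174.0, 301.0]]
top 1167 [[588.0, -22.0, 293.0], [590.0, -16.0, 294.0], [595.0, -2.0, 295.0], [635.0, 42.0, 298.0], [681.0, 173.0, 301.0], [683.0, 179.0, 302.0]]
[[588.0, -22.0, 293.0], [590.0, -16.0, 294.0], [681.0, 173.0, 301.0], [683.0, 179.0, 302.0]]
```

```bash
python3 -m handwheel '[{"delta_pos":[0.7,0,0],"yaw":0},{"delta_pos":[0.7,0,0],"yaw":0},{"delta_pos":[0.7,0,0],"yaw":0},{"delta_pos":[0.7,0,0],"yaw":0},{"delta_pos":[0.7,0,0],"yaw":0},{"delta_pos":[0.7,0,0],"yaw":0},{"delta_pos":[0.7,0,0],"yaw":0},{"delta_pos":[0.7,0,0],"yaw":0},{"delta_pos":[0.7,0,0],"yaw":0},{"delta_pos":[0.5,0,0],"yaw":0}]'
python3 - <<'E'
from h import *
p=get_image("scene");print(circ(p))
E
```

```text
clock: 8.88
eef_pos: [524.7, -14.1, -13.0]
tool_rot: [3.141, -0.0, 1.567]
force: [-1.1, -0.7, 1.4]
width: 85.4
gripper_force: 1.3
(array([630.4, -12.2]), 51.6, 667)
```

```bash
for i in 1; do python3 -m handwheel '[{"delta_pos":[0.3,0,0],"yaw":0},{"delta_pos":[0.3,0,0],"yaw":0},{"delta_pos":[0.3,0,0],"yaw":0},{"delta_pos":[0.3,0,0],"yaw":0},{"delta_pos":[0,0,0],"yaw":0}]'; done
python3 - <<'E'
from h import *
s=status.read_state();print(s["force"],s["eef_pos"]);p=get_image("scene");print(circ(p))
E
```

```text
clock: 9.35
eef_pos: [536.6, -13.9, -13.0]
tool_rot: [3.14, -0.001, 1.568]
force: [-0.0, -0.1, 0.1]
width: 85.5
gripper_force: 0.3
[-0.03011004 -0.13283521  0.10041781] [536.59293366 -13.94540252 -12.97564057]
(array([644.4, -12.2]), 52.8, 672)
```

```bash
python3 -m handwheel '[{"delta_pos":[0.15,0,0],"yaw":0},{"delta_pos":[0.15,0,0],"yaw":0},{"delta_pos":[0,0,0],"yaw":0}]'; python3 -m handwheel '[{"delta_pos":[0.1,0,0],"yaw":0},{"delta_pos":[0.1,0,0],"yaw":0}]'
python3 - <<'E'
from h import *
p=get_image("scene");print(circ(p))
E
```

```text
clock: 9.65
eef_pos: [538.2, -14.1, -12.9]
tool_rot: [-3.141, 0.0, 1.568]
force: [-3.6, -0.6, 2.2]
width: 85.1
gripper_force: 1.6
clock: 9.82
eef_pos: [539.7, -14.1, -12.9]
tool_rot: [-3.14, 0.0, 1.568]
force: [-9.6, 0.9, 5.7]
width: 85.4
gripper_force: 4.2
(array([647.6, -11.9]), 51.1, 655)
```

```bash
python3 -m handwheel '[{"delta_pos":[0.1,0,0],"yaw":0},{"delta_pos":[0,0,0],"yaw":0},{"delta_pos":[0,0,0],"yaw":0}]';python3 - <<'E'
from h import *
s=status.read_state();print(s["force"],s["eef_pos"],circ(get_image("scene")))
E
python3 -m handwheel '[{"delta_pos":[0.1,0,0],"yaw":0},{"delta_pos":[0,0,0],"yaw":0},{"delta_pos":[0,0,0],"yaw":0}]'
python3 - <<'E'
from h import *
for _ in range(3):
    p=get_image("scene");print(circ(p))
c=p["color"][130:240,225:365,::-1];cv2.imwrite("pics/s3c.png",cv2.resize(c,None,fx=5,fy=5,interpolation=cv2.INTER_CUBIC))
E
```

```text
clock: 10.12
eef_pos: [539.6, -14.2, -13.0]
tool_rot: [-3.139, 0.001, 1.568]
force: [-8.0, -0.2, 6.0]
width: 85.3
gripper_force: 3.8
[-8.04191971 -0.22064942  6.00244355] [539.55753356 -14.15423239 -13.00358416] (array([645.7, -13.3]), 51.4, 662)
clock: 10.42
eef_pos: [539.5, -14.2, -13.0]
tool_rot: [-3.137, 0.001, 1.568]
force: [-9.7, 0.4, 8.1]
width: 85.1
gripper_force: 5.0
(array([645.4, -12.7]), 51.3, 661)
(array([645.8, -11.3]), 51.7, 651)
(array([645.4, -13.2]), 51.4, 664)
```

View pics/s3c.png

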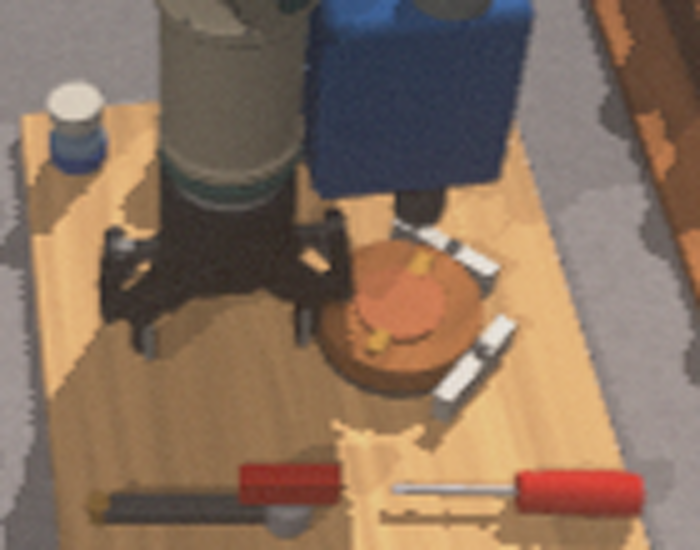

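```bash
cat >> h.py <<'E'
def gaps(n=6):
    ps=[get_image("scene") for _ in range(n)];p=dict(ps[0]);Z=np.stack([q["z_map"] for q in ps]);Z[Z==0]=np.nan
    p["z_map"]=np.nan_to_num(np.nanmedian(Z,0)).astype(np.float32);p["color"]=np.mean([q["color"] for q in ps],0).astype(np.uint8)
    save(p,"avg.png");np.savez("avg.npz",w=pts(p),**{k:p[k] for k in("color","fx","fy","cx","cy","position","rotation")})
    # fixed-height back projection at sub-pixel edges
    up=8;x0,y0,x1,y1=235,160,340,225
    c=cv2.resize(p["color"],None,fx=up,fy=up,interpolation=cv2.INTER_CUBIC)
    return p
def plane(p,u,v,z):
    R=rot(p["rotation"]);d=np.stack([(np.asarray(u)-p["cx"])/p["fx"],-(np.asarray(v)-p["cy"])/p["fy"],-np.ones(np.shape(u))],-1)@R.T
    t=(z-p["position"][2])/d[...,2];return p["position"]+d*t[...,None]
def proj(p,P):
    c=(np.asarray(P,float)-p["position"])@rot(p["rotation"]);return np.stack([p["cx"]+p["fx"]*c[:,0]/-c[:,2],p["cy"]-p["fy"]*c[:,1]/-c[:,2]],-1)
E
python3 - <<'E'
from h import *
p=gaps()
# bird's-eye rectified at z=44, 0.25mm? -> 5 px/mm/ region x 590..730,y -100..60
s=4;X,Y=np.meshgrid(np.arange(590,730,1/s),np.arange(60,-100,-1/s))
uv=proj(p,np.stack([X,Y,np.full_like(X,43.)],-1).reshape(-1,3)).reshape(X.shape+(2,)).astype(np.float32)
im=cv2.remap(p["color"][:,:,::-1].copy(),uv[...,0],uv[...,1],cv2.INTER_CUBIC)
cv2.imwrite("pics/bev.png",im[:600]);print(im.shape)
w=pts(p);z=w[...,2];h=cv2.cvtColor(p["color"],cv2.COLOR_RGB2HSV)
for nm,n in(("R",np.array([-.7071,.7071])),("L",np.array([-.7071,-.7071]))):
    lat=np.array([n[1],-n[0]])
    bar=(z>38)&(z<47)&(h[...,1]<75)&(w[...,0]>645)&(w[...,0]<730)&((w[...,1]<-22) if nm=="R" else (w[...,1]>-2))&(abs(w[...,1])<90)
    q=w[bar][:,:2]; print(nm,len(q),np.percentile(q@n,[3,10,50,90,97]).round(1))
    ho=(z>42)&(z<52)&(h[...,1]>90)&(w[...,0]>585)&(w[...,0]<720)&(abs(w[...,1]+11)<58)
    q=w[ho][:,:2];q=q[np.hypot(q[:,0]-646,q[:,1]+12)<54];print("  holder",len(q),np.percentile(q@n,[1,3,97,99]).round(1))
E
```

```text
(640, 560, 3)
R 95 [-528.3 -527.6 -522.5 -517.2 -515.2]
  holder 655 [-513.  -509.8 -432.  -427.2]
L 66 [-512.9 -511.6 -505.9 -502.2 -501.9]
  holder 655 [-495.  -491.5 -403.9 -401.5]
```

View pics/bev.png

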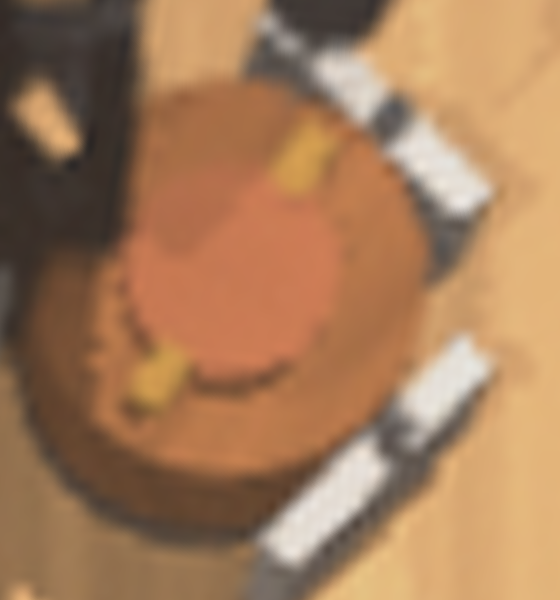

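```bash
python3 -m handwheel '[{"delta_pos":[0.1,0,0],"yaw":0},{"delta_pos":[0.1,0,0],"yaw":0},{"delta_pos":[0,0,0],"yaw":0},{"delta_pos":[0,0,0],"yaw":0}]';python3 - <<'E'
from h import *
p=get_image("scene");print(circ(p));p=get_image("scene");print(circ(p));s=status.read_state();print(s["width"],s["torque"])
E
```

```text
clock: 11.2
eef_pos: [539.4, -14.3, -13.1]
tool_rot: [-3.134, 0.002, 1.569]
force: [-15.2, -0.8, 11.9]
width: 85.3
gripper_force: 7.4
(array([646.3, -12.4]), 51.8, 657)
(array([645.4, -12.3]), 51.6, 658)
85.14972729386614 [0.09948904 2.18157949 0.08819081]
```

```bash
python3 -m handwheel '[{"delta_pos":[0,0.2,0],"yaw":0},{"delta_pos":[0,0.2,0],"yaw":0},{"delta_pos":[0,0.1,0],"yaw":0},{"delta_pos":[0,0,0],"yaw":0}]';python3 -m handwheel '[{"delta_pos":[0,-0.2,0],"yaw":0},{"delta_pos":[0,-0.2,0],"yaw":0},{"delta_pos":[0,-0.2,0],"yaw":0},{"delta_pos":[0,-0.2,0],"yaw":0},{"delta_pos":[0,-0.2,0],"yaw":0},{"delta_pos":[0,0,0],"yaw":0}]'
```

```text
clock: 11.63
eef_pos: [541.4, -9.5, -13.3]
tool_rot: [-3.137, 0.002, 1.568]
force: [-9.2, -0.2, 5.4]
width: 85.1
gripper_force: 4.6
clock: 12.13
eef_pos: [539.7, -14.7, -13.5]
tool_rot: [-3.135, -0.005, 1.573]
force: [-12.3, 7.8, 6.4]
width: 85.7
gripper_force: 6.6
```

```bash
python3 -m handwheel '[{"delta_pos":[0,0.2,0],"yaw":0},{"delta_pos":[0,0.2,0],"yaw":0},{"delta_pos":[0,0.2,0],"yaw":0},{"delta_pos":[0,0.2,0],"yaw":0},{"delta_pos":[0,0.2,0],"yaw":0},{"delta_pos":[0,0,0],"yaw":0}]';python3 - <<'E'
from h import *
for _ in range(4): print(circ(get_image("scene")))
s=status.read_state();print(s["force"],s["eef_pos"])
E
```

```text
clock: 12.63
eef_pos: [541.5, -9.8, -13.5]
tool_rot: [-3.137, 0.002, 1.568]
force: [-8.3, -0.6, 3.0]
width: 85.5
gripper_force: 4.1
(array([649.1,  -9.6]), 51.5, 662)
(array([648.3,  -9.6]), 51.0, 662)
(array([647. ,  -9.3]), 52.5, 658)
(array([649.6, -11. ]), 51.7, 658)
[-8.68683898 -0.7045898   3.2342684 ] [541.47210116  -9.73928027 -13.54159341]
```

```bash
python3 -m handwheel '[{"delta_pos":[0.05,0.1,0],"yaw":0},{"delta_pos":[0.05,0.1,0],"yaw":0},{"delta_pos":[0.05,0.1,0],"yaw":0},{"delta_pos":[0.0,0.1,0],"yaw":0},{"delta_pos":[0,0,0],"yaw":0}]';python3 - <<'E'
from h import *
print(np.mean([circ(get_image("scene"))[0] for _ in range(4)],0))
s=status.read_state();print(s["force"],s["eef_pos"])
E
```

```text
clock: 13.25
eef_pos: [541.3, -9.1, -13.8]
tool_rot: [-3.133, 0.007, 1.565]
force: [-10.6, -4.1, 5.5]
width: 85.1
gripper_force: 5.5
[649.3   -10.125]
[-11.06080421  -5.19906635   5.71662812] [541.32076462  -9.06211939 -13.74803832]
```

```bash
python3 -m handwheel '[{"delta_pos":[-0.3,0,0],"yaw":0},{"delta_pos":[-0.5,0,0],"yaw":0},{"delta_pos":[-1,0,0],"yaw":0},{"delta_pos":[-2,0,0],"yaw":0},{"delta_pos":[-3,0,0],"yaw":0},{"delta_pos":[0,0,0],"yaw":0}]';python3 - <<'E'
from h import *
print(np.mean([circ(get_image("scene"))[0] for _ in range(4)],0))
s=status.read_state();print(s["eef_pos"],s["force"])
p=gaps()
s=4;X,Y=np.meshgrid(np.arange(590,730,1/s),np.arange(50,-95,-1/s))
uv=proj(p,np.stack([X,Y,np.full_like(X,43.)],-1).reshape(-1,3)).reshape(X.shape+(2,)).astype(np.float32)
im=cv2.remap(p["color"][:,:,::-1].copy(),uv[...,0],uv[...,1],cv2.INTER_CUBIC)
cv2.imwrite("pics/bev2.png",im)
w=pts(p);z=w[...,2];c=p["color"]
kn=(z>60)&(z<82)&(w[...,0]>500)&(w[...,0]<620)&(w[...,1]<-100)&(w[...,1]>-180);Q=w[kn];print(cv2.minAreaRect(Q[:,:2].astype(np.float32)),np.median(Q,0))
E
```

```text
clock: 13.95
eef_pos: [472.1, -5.0, -13.0]
tool_rot: [-3.136, 0.001, 1.57]
force: [-2.2, 0.5, 0.7]
width: 85.5
gripper_force: 0.0
[650.125  -9.8  ]
[480.03870162  -4.38386836 -12.61030144] [ 0.5635753  -0.26980934  0.27856074]
((561.537841796875, -138.51593017578125), (11.966279983520508, 54.652435302734375), 83.71549987792969) [ 560.98391034 -140.32824458   71.59882248]
```

View pics/bev2.png

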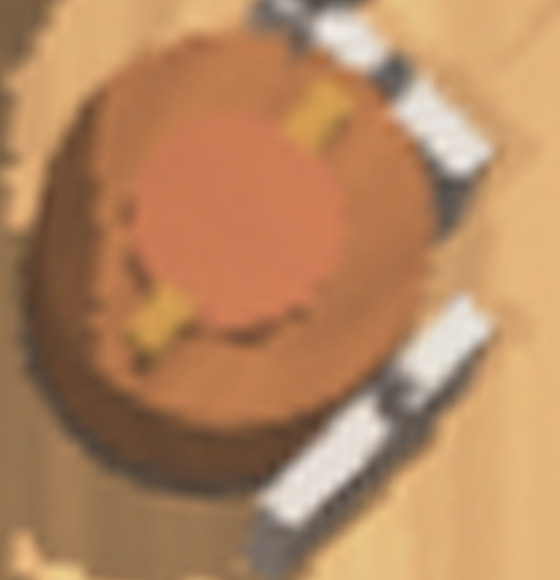

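```bash
python3 -m handwheel '[{"delta_pos":[0,0,3],"yaw":0},{"delta_pos":[0,0,4],"yaw":0},{"delta_pos":[0,0,4],"yaw":0},{"delta_pos":[0,0,3],"yaw":0},{"delta_pos":[0.6,-1.1,0],"yaw":0.12},{"delta_pos":[0.6,-1.1,0],"yaw":0.12},{"delta_pos":[0.6,-1.1,0],"yaw":0.12},{"delta_pos":[0.7,-1.1,0],"yaw":0.12},{"delta_pos":[0.7,-1.1,0],"yaw":0.12},{"delta_pos":[0.7,-1.1,0],"yaw":0.12}]' 0
python3 -m handwheel '[{"delta_pos":[0.7,-1.1,0],"yaw":0.12},{"delta_pos":[0.7,-1.1,0],"yaw":0.12},{"delta_pos":[0.7,-1.1,0],"yaw":0.12},{"delta_pos":[0.7,-1.1,0],"yaw":0.12},{"delta_pos":[0.7,-1.2,0],"yaw":0.12},{"delta_pos":[0.6,-1.2,0],"yaw":0.12},{"delta_pos":[0,0,0],"yaw":0},{"delta_pos":[0,0,0],"yaw":0}]'
```

```text
clock: 15.28
eef_pos: [517.2, -71.9, 127.1]
tool_rot: [3.142, 0.0, 2.293]
force: [0.2, 0.9, 0.4]
width: 42.7
gripper_force: 0.0
clock: 15.95
eef_pos: [557.5, -139.3, 126.5]
tool_rot: [3.14, -0.001, 3.003]
force: [-0.7, 0.0, -0.3]
width: 42.5
gripper_force: 0.0
```

```bash
python3 -m handwheel '[{"delta_pos":[0.3,0.1,-2.5],"yaw":0.03},{"delta_pos":[0,0,-2.5],"yaw":0},{"delta_pos":[0,0,-2.5],"yaw":0},{"delta_pos":[0,0,-1.5],"yaw":0},{"delta_pos":[0,0,-1],"yaw":0},{"delta_pos":[0,0,-0.5],"yaw":0},{"delta_pos":[0,0,0],"yaw":0}]'
python3 - <<'E'
from h import *
s=status.read_state();e=s["eef_pos"];print(e,s["force"]);p=get_image("scene")
c=p["color"][170:260,225:365,::-1];cv2.imwrite("pics/s5c.png",cv2.resize(c,None,fx=5,fy=5,interpolation=cv2.INTER_CUBIC))
E
```

```text
clock: 16.53
eef_pos: [560.4, -137.3, 21.7]
tool_rot: [3.141, -0.001, 3.038]
force: [0.4, 0.6, 0.1]
width: 42.5
gripper_force: 0.0
[ 560.37208735 -137.29283292   21.7072132 ] [0.42143502 0.56259082 0.09236606]
```

View pics/s5c.png

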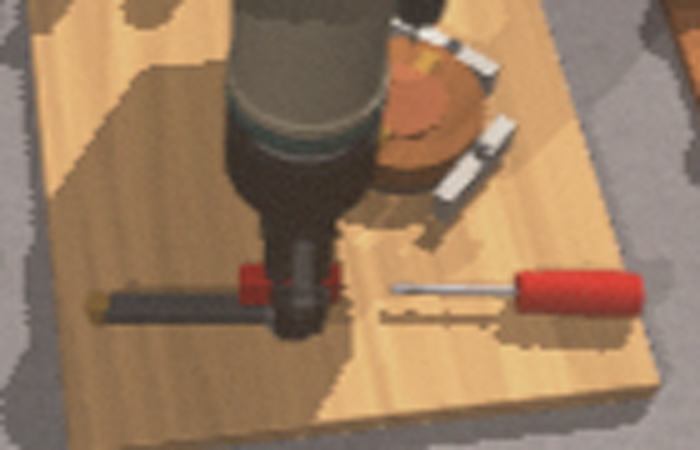

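```bash
python3 -m handwheel '[{"delta_pos":[0,0,0],"yaw":0},{"delta_pos":[0,0,0],"yaw":0},{"delta_pos":[0,0,0],"yaw":0},{"delta_pos":[0,0,0],"yaw":0},{"delta_pos":[0,0,0],"yaw":0},{"delta_pos":[0,0,0],"yaw":0}]' -1
python3 -m handwheel '[{"delta_pos":[0,0,0],"yaw":-0.05},{"delta_pos":[0,0,0],"yaw":-0.08},{"delta_pos":[0,0,0],"yaw":-0.08},{"delta_pos":[0,0,0],"yaw":0}]'
python3 - <<'E'
from h import *
s=status.read_state();print(s["torque"],s["force"],s["width"],s["eef_pos"])
E
```

```text
clock: 17.08
eef_pos: [561.8, -136.4, 23.4]
tool_rot: [3.139, 0.002, 3.038]
force: [-0.7, 4.0, 7.1]
width: 12.6
gripper_force: 60.3
clock: 17.42
eef_pos: [561.7, -136.8, 23.4]
tool_rot: [3.14, 0.002, 2.825]
force: [-1.3, 2.7, 6.3]
width: 12.7
gripper_force: 60.2
[ 0.57727698  0.22381931 -0.12200806] [-1.2947325   2.6781891   6.28984549] 12.722468039368277 [ 561.71324273 -136.84190123   23.43547391]
```

```bash
python3 -m handwheel '[{"delta_pos":[0,0,0.15],"yaw":-0.1},{"delta_pos":[0,0,0],"yaw":-0.12},{"delta_pos":[0,0,0],"yaw":-0.12},{"delta_pos":[0,0,0],"yaw":-0.12},{"delta_pos":[0,0,0],"yaw":-0.12},{"delta_pos":[0,0,0],"yaw":-0.12},{"delta_pos":[0,0,0],"yaw":-0.12},{"delta_pos":[0,0,0],"yaw":-0.12},{"delta_pos":[0,0,0],"yaw":-0.12},{"delta_pos":[0,0,0],"yaw":-0.12}]'
python3 - <<'E'
from h import *
s=status.read_state();print(s["torque"],s["force"],s["width"],s["eef_pos"])
E
python3 -m handwheel '[{"delta_pos":[0,0,0],"yaw":-0.08},{"delta_pos":[0,0,0],"yaw":-0.08},{"delta_pos":[0,0,0],"yaw":-0.04},{"delta_pos":[0,0,0],"yaw":0}]'
python3 - <<'E'
from h import *
s=status.read_state();print(s["torque"],s["force"],s["width"],s["eef_pos"])
E
```

```text
clock: 18.25
eef_pos: [560.1, -138.0, 23.5]
tool_rot: [-3.14, 0.0, 1.643]
force: [-1.3, 1.5, -0.0]
width: 12.7
gripper_force: 60.6
[0.29492322 0.25541877 0.0928296 ] [-1.28019401  1.50670603 -0.04168765] 12.736967091289742 [ 560.06235243 -138.0300568    23.45824893]
clock: 18.58
eef_pos: [559.7, -138.0, 23.5]
tool_rot: [-3.14, 0.001, 1.447]
force: [-2.2, 2.1, 0.7]
width: 13.0
gripper_force: 60.8
[ 0.31665286  0.3933891  -0.13079995] [-2.19011854  2.09261086  0.6856277 ] 13.00984979931707 [ 559.73260521 -138.01417167   23.46774437]
```

```bash
cat > r.py <<'E'
from h import *
s=status.read_state();print("T",s["torque"].round(2),"F",s["force"].round(1),"yaw",s["tool_rot"][2].round(3))
E
python3 -m handwheel '[{"delta_pos":[0,0,0],"yaw":-0.05},{"delta_pos":[0,0,0],"yaw":-0.05},{"delta_pos":[0,0,0],"yaw":0}]' >/dev/null; python3 r.py
python3 -m handwheel '[{"delta_pos":[0,0,0],"yaw":-0.04},{"delta_pos":[0,0,0],"yaw":0}]' >/dev/null; python3 r.py
python3 -m handwheel '[{"delta_pos":[0,0,0],"yaw":-0.02},{"delta_pos":[0,0,0],"yaw":0}]' >/dev/null; python3 r.py
```

```text
T [ 0.37  0.63 -0.11] F [-3.6  2.3  0.8] yaw 1.348
T [ 0.36  0.87 -0.06] F [-4.1  2.3  2.3] yaw 1.309
T [0.38 1.02 0.03] F [-4.   2.7  3.2] yaw 1.29
```

```bash
python3 -m handwheel '[{"delta_pos":[0,0,0],"yaw":-0.02},{"delta_pos":[0,0,0],"yaw":0}]' >/dev/null; python3 r.py
python3 -m handwheel '[{"delta_pos":[0,0,0],"yaw":-0.02},{"delta_pos":[0,0,0],"yaw":0}]' >/dev/null; python3 r.py
python3 -m handwheel '[{"delta_pos":[0,0,0],"yaw":-0.02},{"delta_pos":[0,0,0],"yaw":0}]' >/dev/null; python3 r.py
python3 - <<'E'
from h import *
print(np.mean([circ(get_image("scene"))[0] for _ in range(3)],0))
E
```

```text
T [0.36 1.04 0.02] F [-5.3  2.7  3.5] yaw 1.27
T [0.38 1.03 0.01] F [-5.3  2.5  3.2] yaw 1.25
T [ 0.37  1.03 -0.03] F [-5.2  1.7  2.2] yaw 1.23
[649.3 -10.4]
```

```bash
for_(){ :; }; python3 -m handwheel '[{"delta_pos":[0,0,0],"yaw":-0.02},{"delta_pos":[0,0,0],"yaw":0}]' >/dev/null; python3 r.py
python3 -m handwheel '[{"delta_pos":[0,0,0],"yaw":-0.02},{"delta_pos":[0,0,0],"yaw":0}]' >/dev/null; python3 r.py
python3 -m handwheel '[{"delta_pos":[0,0,0],"yaw":-0.02},{"delta_pos":[0,0,0],"yaw":0}]' >/dev/null; python3 r.py
python3 - <<'E'
from h import *
p=get_image("scene")
c=p["color"][150:260,225:365,::-1];cv2.imwrite("pics/s6c.png",cv2.resize(c,None,fx=5,fy=5,interpolation=cv2.INTER_CUBIC))
E
```

```text
T [0.37 1.01 0.05] F [-5.2  0.6  3. ] yaw 1.21
T [0.41 1.01 0.61] F [-4.3  1.3  4.2] yaw 1.192
T [0.3  1.03 1.21] F [-5.1  1.2  3.9] yaw 1.174
```

View pics/s6c.png

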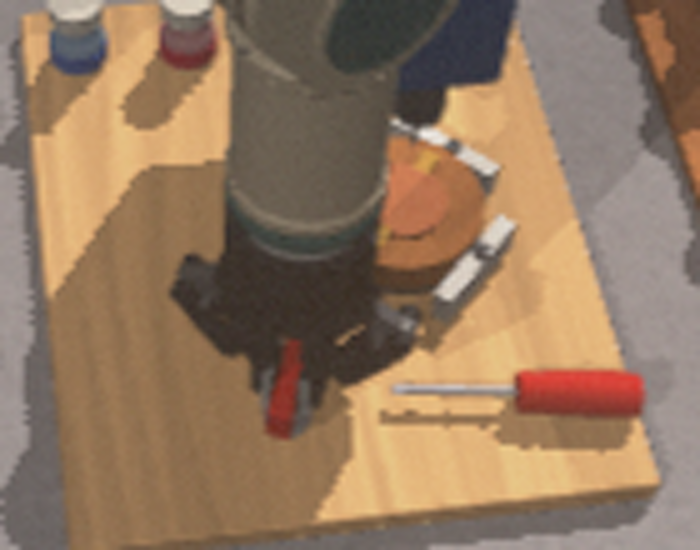

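```bash
python3 -m handwheel '[{"delta_pos":[0,0,0],"yaw":0},{"delta_pos":[0,0,0],"yaw":0},{"delta_pos":[0,0,0],"yaw":0},{"delta_pos":[0,0,0],"yaw":0}]' -0.3
python3 -m handwheel '[{"delta_pos":[0,0,1],"yaw":0},{"delta_pos":[0,0,2],"yaw":0},{"delta_pos":[0,0,3],"yaw":0},{"delta_pos":[0,0,3],"yaw":0},{"delta_pos":[0,0,3],"yaw":0},{"delta_pos":[-3,-2,1],"yaw":0},{"delta_pos":[-3,-2,0],"yaw":0},{"delta_pos":[-3,-2,0],"yaw":0},{"delta_pos":[-3,-2,0],"yaw":0},{"delta_pos":[0,0,0],"yaw":0}]'
python3 - <<'E'
from h import *
print(np.mean([circ(get_image("scene"))[0] for _ in range(3)],0))
p=get_image("scene")
c=p["color"][150:260,225:365,::-1];cv2.imwrite("pics/s7c.png",cv2.resize(c,None,fx=5,fy=5,interpolation=cv2.INTER_CUBIC))
E
```

```text
clock: 20.7
eef_pos: [561.8, -138.5, 23.8]
tool_rot: [3.14, -0.001, 1.167]
force: [-0.4, 0.6, 0.6]
width: 30.2
gripper_force: 0.0
clock: 21.53
eef_pos: [433.2, -223.6, 153.3]
tool_rot: [-3.136, 0.007, 1.16]
force: [-0.3, -0.1, -0.5]
width: 29.8
gripper_force: 0.0
[641.56666667  -7.73333333]
```

View pics/s7c.png

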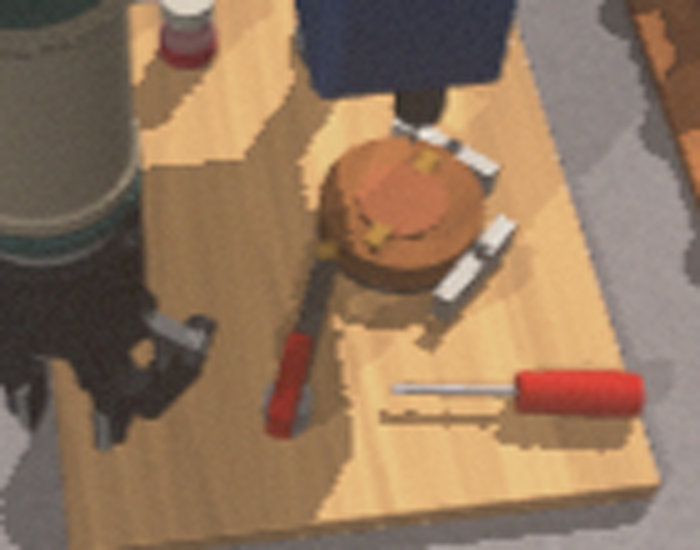

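Run:
```python
from h import *
a=cv2.imread("pics/avg.png");p=gaps();b=cv2.imread("pics/avg.png")
f=lambda i:i[178:206,295:322].astype(np.float32).mean(2)
print(cv2.phaseCorrelate(f(a),f(b),cv2.createHanningWindow((27,28),cv2.CV_32F)))
w=pts(p);print(np.hypot(*(np.array([649.3,-10.2])-[598.7,-39.5])))
z=w[...,2];h=cv2.cvtColor(p["color"],cv2.COLOR_RGB2HSV);m=(z>42)&(z<52)&(h[...,1]>90)&(w[...,1]>-45)&(w[...,0]<720)&(w[...,0]>610)&(w[...,1]<60)
q=w[m];print(np.percentile(q[:,:2],[1,99],axis=0).round(1))
```

```text
((0.6218505279622342, 0.0028736389166965637), 0.9079651154117819)
58.47093294962883
[[610.8 -44.1]
 [695.   35.5]]
```

Run:
```python
from h import *
ref=cv2.imread("pics/scene0.png") # unoccluded bars
b=cv2.imread("pics/avg.png");d=np.load("avg.npz");p={k:d[k] for k in("fx","fy","cx","cy","position","rotation","color")}
def copper(i):
    h=cv2.cvtColor(cv2.resize(i,None,fx=6,fy=6,interpolation=cv2.INTER_CUBIC),cv2.COLOR_BGR2HSV);return h
# rim fit at z=46 : sub-pixel radial edges on lit top face vs surroundings
R=[]
c=np.array([649.,-10.]);g=cv2.cvtColor(b,cv2.COLOR_BGR2LAB).astype(np.float32)
for t in np.radians([80,90,100,110,120,130,140,150,160,-10,0,10]):
    r=np.arange(42,58,.25);P=np.stack([c[0]+r*np.cos(t),c[1]+r*np.sin(t),np.full_like(r,46)],-1);uv=proj(p,P).astype(np.float32)
    s=cv2.remap(g,uv[:,0],uv[:,1],cv2.INTER_LINEAR)[:,0]
    gr=np.linalg.norm(s[8:]-s[:-8],axis=1);k=gr.argmax();R.append((np.degrees(t).round(),r[k]+1))
print(R)
A=np.array([[np.cos(np.radians(t)),np.sin(np.radians(t))] for t,_ in R]);y=np.array([r-50 for _,r in R])
from scipy.optimize import least_squares
print(c+least_squares(lambda x:A@x-y,[0,0],loss="soft_l1").x)
```

```text
[(np.float64(80.0), np.float64(55.0)), (np.float64(90.0), np.float64(53.0)), (np.float64(100.0), np.float64(51.0)), (np.float64(110.0), np.float64(49.75)), (np.float64(120.0), np.float64(51.0)), (np.float64(130.0), np.float64(50.25)), (np.float64(140.0), np.float64(50.5)), (np.float64(150.0), np.float64(50.0)), (np.float64(160.0), np.float64(50.5)), (np.float64(-10.0), np.float64(48.25)), (np.float64(0.0), np.float64(52.25)), (np.float64(10.0), np.float64(49.5))]
[649.5860217  -8.3826682]
```

```bash
python3 -c "
from cell import ctrl;print(ctrl.finish_job())"
```

```text
the job is handed in; nothing more can be done
None
```

I pushed the holder under the drill head until it sat against both V-stop bars, to within about 1 mm by camera. I then turned the clamp clockwise until its roller bore on the holder at about 1.1 to 1.2 N m, let go, and handed the job in at about 22 s on the clock; its verdict was not shown.

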